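Load and clamp a grinding jar in a soil-lab ball mill

ROBOT

A 6-joint arm with a two-finger parallel gripper is mounted at the origin on the work surface. World frame = base frame: x ahead of the robot, y to its left, z up, the work surface at z = 0. Lengths are in m, angles in rad, forces in N, time in s.
With the tool pointing down it reaches from about 0.225 to 0.875 m from the base axis. Payload 3.4 kg.
Tool frame: the origin (TCP) lies at the very end of the fingers, on their centre line; the grasp point (between the pads) lies 19 mm behind it; z points along the fingers, y is the direction in which the jaws open and shut (so a half turn about z gives the same grasp; the last joint's range is limited). The gripper opens to 85 mm and grips with 20 to 120 N. Pads are 22 mm wide; open, the fingers measure 114 mm over their backs; the gripper's body (76 mm by 85 mm) begins 54 mm behind the grasp point. The pads swing forward as they close: fully open they stand 13 mm farther back than shut.
Start: joints at [1.098, 0.276, 1.505, -0, 1.361, -0.121], TCP at [0.198, 0.54, 0.231] pointing down, gripper open.
Joint ranges: [-2.89, 2.89], [-0.75, 2.08], [0.22, 2.7], [-1.18, 4.32], [0.11, 2.71], [-2.7, 2.7]. Speed limits (rad/s): [2.57, 2.57, 3.14, 3.14, 3.14, 3.14].

INTERFACE

Orientations are given as a unit quaternion [w, x, y, z].
In Python, from rig import manip, viewer, job gives the robot as it stands.
- The arm moves only by the shell command python3 -m crank 'ROWS' [OPENING] [FORCE]. ROWS is JSON, a list of rows, each a list of 6 numbers: the shift along the tool's x, y, z in m, then the turn, a rotation vector about the tool's x, y, z in degrees. In form: [[dx, dy, dz, rx, ry, rz], ...]. A call has 1 to 20 rows; each row is the pose to reach, as a shift and turn from the pose measured when the call began, along the tool's axes at that moment; what a row does not reach only later rows make up. A row lasts 1/8 s, in which the tool goes at most 62.5 mm and 10.7 degrees, less where a joint would pass 70% of its speed; a pose out of reach is approached as far as the arm can. A call with a gripper value outside its range is refused whole. OPENING is the opening, from 0 (shut) to 1 (fully open), set as the call begins (- or left out, the last holds). The fingers move at their own pace and stop on an object; FORCE is the grip in N (left out, the last holds). Time passes only in rows, so rows that repeat a pose let the fingers close. It gives the time, the measured TCP pose, the force and the opening at its end, in the units of the state.
- manip.get_state(): the state, without advancing time (a new reading comes with each control period).
- viewer.get_image(name): name is "scene" or "top" or "wrist"; returns a dict with "frame" (384x512x3 uint8, blue, green, red), "range_z" (384x512 float32, m along the optical axis (not along the pixel's ray), 0 where there is no reading), "intrinsics" (3x3 intrinsics, pixels), "D" ([k1, k2, p1, p2, k3] as OpenCV has them; the pictures are not rectified), "world_from_camera" (4x4, takes a point from camera to world coordinates); the wrist camera has in their place "mount" (4x4, takes a point from camera to tool coordinates, whose origin is the TCP and whose axes are the flange's). Camera axes: x right, y up, looking along -z (the intrinsics and any distortion apply to the point x, -y, -z); pixel columns grow to the right and rows downward; lengths in m; the calibration is good to about 2 mm. A picture is of the moment at which its call begins: read the wrist's pose just before it.
- job.sign_off(): hands the job in, once; it reports no verdict.
The state is a dict: "clock": time; "qpos": joint angles; "qd": joint speeds; "effort": joint torques, N m; "position": TCP position; "ee_rot": TCP orientation; "contact_force": force on the tool from outside, world axes, zero at the start; "moment": the same for the moment, N m; "width": finger opening in m.
Only numpy, scipy, OpenCV 4.12 (cv2) and the standard library are available. Lean on these libraries where they do the work, as an engineer would, in place of code of your own. Each camera call takes 0.05 s, during which the arm holds its last target. There are 200 camera calls.

TASK

Get the ball mill ready and set it going: put the loose steel lid on the open grinding jar that waits on the mill's loading slide, and push the slide home so that the jar stands under the clamp. Turn the clamp's cross-bar clockwise until the ratchet in its cap has clicked and slipped at least twice, and only then press the flat start button and let it spring back. Leave the other things on the bench and on the mill as they are.

Things in the scene. Friction and masses are not known exactly. Their poses are not given: they have to be found in the camera images.
- mill: Vibratory ball mill, fixed, grey housing 240 (x) by 360 (y) by 95 mm high; place and yaw vary. Origin: centre of its footprint on the bench; own +x points away from the control panel, +y along the slide towards the clamp. On its flat deck (95 mm above the bench) two rails 14 mm high, centred on x=+20 mm, carry the loading slide.
- beam_top (a point): Centre of the top of the clamp's crossbeam, 222 mm above the bench: beam 166 mm long (along the mill's x), 36 mm wide, 20 mm thick, on two 22 mm columns 132 mm apart; nut heads over the columns reach 230 mm.
- lid: Loose steel jar lid, about 180 g, right way up on the bench left or right of the mill. Origin: centre of its underside, z up. Spigot 58 mm across, 5 mm high, lower edge chamfered 2 mm; flange 70 mm across from 5 to 12 mm; central round boss 24 mm across from 12 to 26 mm, to grip it by and for the clamp to press on. The fluted dish of like width on the other side of the mill is not the lid.
- jar_mouth (a point): Centre of the rim of the open steel jar fixed in its holder on the slide: 70 mm outside, 62 mm inside diameter, 58 mm tall, rim 163 mm above the bench; it moves with the slide. A seated lid has its origin 5 mm below this point (flange on the rim). Axes as the mill's.
- slide (a joint): Loading slide, m: 0 = fully out, 0.135 = home against its stop, jar centred under the clamp. It moves along the mill's +y, takes about 3 N and stays where it is left. At the start 0 to 0.02.
- push_tab (a point): Centre of the outer face (it looks to the mill's -y) of the slide's push tab, an upright plate 50 mm wide, 8 mm thick, 105 to 145 mm above the bench, this point at 130 mm; a 10 mm rod lies along its top, to 149 mm. It is 105 mm before the jar's centre. Push it towards the mill's +y.
- cap_axis (a point): On the upright axis of the clamp cap, at the height of the cross-bar: 245 mm (clamped) to 254 mm (wound up) above the bench. Knurled steel cap 49 mm across, from 22 mm below to 15 mm above this point, with a round steel bar 12 mm thick through it.
- bar_end (a point): Point on the bar's centre line, 50 mm from the cap's axis; the bar reaches as far on the opposite side. Each end carries an 18 mm ball centred 64 mm from the axis. A finger beside the bar can go all the way round, with its tip about 230 mm above the bench, 8 mm over the crossbeam.
- screw (a joint): Turn of the clamp screw, rad, growing clockwise seen from above: it sinks 1.5 mm per rad, bar and all; stop at 6.0, where its rubber foot presses on the boss of the lid. At the start 0.6 to 2.4. Turning takes about 0.14 N m, and it stays where it is left.
- cap (a joint): Turn of the cap and bar against the screw, rad: 0 at the start and as long as the cap drives the screw; grows clockwise as the ratchet slips. With the screw on its stop the cap slips at about 0.45 N m (9 N at 50 mm from the axis), one click each 0.52 rad.
- spindle: The clamp's pressure foot, a rubber disc 30 mm across, 6 mm thick, under the crossbeam; origin at the centre of its underside.
- start_top (a point): Centre of the top of the start button, a flat grey round button 26 mm across on a black collar 42 mm across, on the deck at the control side, top 117 mm above the bench. A larger mushroom-shaped stop switch (40 mm) stands 75 mm beside it: not this one.
- start (a joint): Travel of the start button, m: 0 = up, 0.006 = fully down; springs back; 5 N takes it down.
- tin1: Bystander: fluted aluminium dish, 70 mm across, 26 mm high, origin at the centre of its underside.
- tin2: Bystander: another such dish.
- jar2: Bystander: a second grinding jar with its own lid already on, 70 mm across, 80 mm high, standing on the bench.
- brush: Bystander: flat brush, 185 mm long, lying on the bench between robot and mill.
- spatula: Bystander: steel spatula, 125 mm long, lying on the mill's deck before the clamp, on the control side.
- bottle: Bystander: amber glass bottle, 60 mm across, 140 mm high.
- weight: Bystander: brass balance weight, 38 mm across, 58 mm high.
Mind the look-alikes: they are no part of the job. What is shaped like the lid but green or yellow is not meant.

How it is judged:
On the way, in this order (a step that is already met when the one before it is completed fails the run):
1. the lid sits flat on the jar and is let go (horizontal distance between lid and jar_mouth below 0.004 m and z of lid in the frame of jar_mouth between -0.008 and -0.003 m and angle between lid's own z axis and vertical below 0.05 rad and contact force between the fingers and lid below 0.3 N), for 0.2 s.
2. the slide is home with the lid still on the jar (horizontal distance between lid and jar_mouth below 0.004 m and z of lid in the frame of jar_mouth between -0.008 and -0.003 m and angle between lid's own z axis and vertical below 0.05 rad and value of joint slide above 0.131 m), for 0.2 s.
3. the clamp is down on the lid and its ratchet has slipped by two clicks (all of step 2 and value of joint screw above 5.85 rad and value of joint cap above 0.75 rad and contact force between spindle and lid above 1 N), for 0.1 s.
4. the start button is pressed with the jar clamped (all of step 3 and value of joint start above 0.0045 m), for 0.05 s.
At the end, for the whole second after the job is handed in: Lid seated on the jar (4 mm of centred, spigot 3 to 8 mm below the rim, level within 0.05 rad) and at rest; slide home within 4 mm; screw at 5.85 rad or more, foot pressing on the lid; ratchet slipped 0.75 rad or more (two clicks); start pressed after that and up again (1.5 mm) (all of step 3 and value of joint start below 0.0015 m and linear speed of lid below 0.02 m/s); the robot touches nothing.
It fails at once if the start button is pressed before the jar is home and clamped to the click (value of joint start above 0.003 m and not (value of joint slide above 0.131 m and value of joint screw above 5.85 rad and value of joint cap above 0.75 rad)).
It fails at once if a bystander on the bench or on the mill is shifted more than 30 mm (distance of any of tin1, tin2, jar2, brush, spatula, bottle, weight from where it was at the start of the episode above 0.03 m).
It fails at once if a standing bystander is tipped over (angle between any of tin1, tin2, jar2, bottle, weight's own z axis and vertical above 0.6 rad).
It also fails if it takes over 69 s, if anything falls off the work surface, if the arm or the gripper's body presses on something with over 40 N, if the wrist force passes 120 N, or if a joint passes its speed limit or range.

## Working session

There is one attempt and no reset: what is moved stays moved. The work goes in short steps, Python scripts to look and compute and a shell command to move; the robot and the scene stay as the last step left them, time stands still between calls to the robot, and variables do not carry over. Pictures are saved under pics/ and viewed, about 8 in all and at most 12, crops included, and the job is handed in when it is done.

```bash
ls; mkdir -p pics
cat > h.py <<'E'
import numpy as np, cv2, sys
from rig import manip, viewer, job
from scipy.spatial.transform import Rotation as R
def tool():
    s=manip.get_state(); q=s["ee_rot"]; T=np.eye(4)
    T[:3,:3]=R.from_quat([q[1],q[2],q[3],q[0]]).as_matrix(); T[:3,3]=s["position"]; return T
def grab(n):
    T=tool(); im=viewer.get_image(n)
    im["W"]=T@np.array(im["mount"]) if n=="wrist" else np.array(im["world_from_camera"]); return im
def cloud(im):
    h,w=im["range_z"].shape; u,v=np.meshgrid(np.arange(w),np.arange(h))
    p=cv2.undistortPoints(np.stack([u,v],-1).reshape(-1,1,2).astype(float),np.array(im["intrinsics"]),np.array(im["D"])).reshape(h,w,2)
    z=im["range_z"][...,None]; c=np.concatenate([p[...,:1]*z,-p[...,1:]*z,-z],-1)
    P=c@im["W"][:3,:3].T+im["W"][:3,3]; P[im["range_z"]==0]=np.nan; return P
def ray(im,uv,h):
    p=cv2.undistortPoints(np.array(uv,float).reshape(-1,1,2),np.array(im["intrinsics"]),np.array(im["D"])).reshape(-1,2)
    d=np.c_[p[:,0],-p[:,1],-np.ones(len(p))]@im["W"][:3,:3].T; o=im["W"][:3,3]
    return o+d*((h-o[2])/d[:,2])[:,None]
E
python3 - <<'E'
from h import *
import pickle
for n in ["scene","top"]:
    im=grab(n); pickle.dump({k:(v) for k,v in im.items()},open(n+".pkl","wb")); cv2.imwrite(f"pics/{n}0.png",im["frame"]); print(n,im["W"].round(3).tolist(),(im["range_z"]>0).mean())
print(manip.get_state())
E
```

```text
pics
scene [[-0.826, -0.393, 0.404, 0.954], [0.563, -0.581, 0.588, 0.741], [0.004, 0.713, 0.701, 1.056], [0.0, 0.0, 0.0, 1.0]] 0.9960123697916666
top [[0.006, 0.99, -0.142, 0.234], [-1.0, 0.003, -0.025, -0.019], [-0.024, 0.142, 0.99, 1.637], [0.0, 0.0, 0.0, 1.0]] 0.9959971110026041
{'clock': 0.1, 'qpos': array([ 1.09803567e+00,  2.76538566e-01,  1.50601206e+00, -1.36223049e-05,
        1.36072584e+00, -1.21002137e-01]), 'qd': array([-8.25453734e-04, -1.47778257e-03, -4.54173821e-03,  3.36284196e-05,
        9.86181045e-04, -1.35624360e-03]), 'effort': array([ 2.06370118e-03, -4.17696726e+01, -2.46405834e+01, -1.94347290e-04,
        5.81243687e-03, -7.02581332e-06]), 'position': array([0.19790533, 0.53935518, 0.23052014]), 'ee_rot': array([-2.39922224e-04,  1.74972435e-01,  9.84572973e-01, -8.07025059e-04]), 'contact_force': array([-0.50963531, -0.48243087, -0.22110427]), 'moment': array([-0.0375573 ,  0.01499656, -0.00796725]), 'width': 0.08530869208491985}
```

View pics/scene0.png

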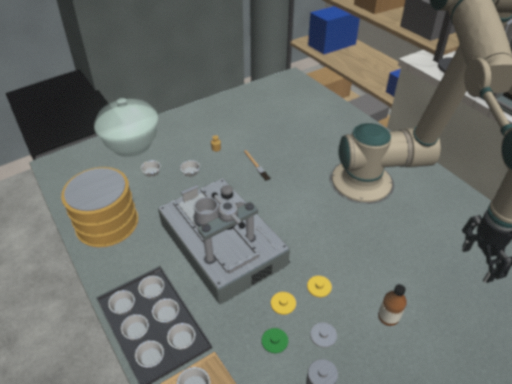

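View pics/top0.png

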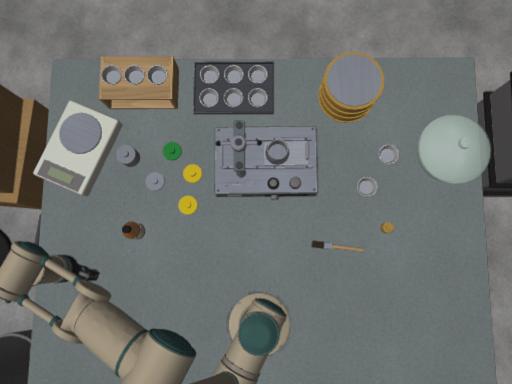

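Run:
```python
from h import *
import pickle
t=pickle.load(open("top.pkl","rb")); s=pickle.load(open("scene.pkl","rb"))
a=cv2.resize(t["frame"][110:220,110:330],None,fx=3.6,fy=3.6,interpolation=cv2.INTER_CUBIC)
cv2.imwrite("pics/crop.png",a)
P=cloud(t); 
for (u,v) in [(155,181),(127,155),(172,151),(273,183),(295,183),(239,142),(277,152),(317,155),(239,125),(239,165)]:
    print((u,v),np.nanmedian(P[v-1:v+2,u-1:u+2].reshape(-1,3),0).round(4))
# deck
m=(np.abs(P[...,2]-0.095)<.012)&(np.abs(P[...,1])<.3)&(P[...,0]>.3)&(P[...,0]<.75)
m=cv2.morphologyEx(m.astype(np.uint8),cv2.MORPH_OPEN,np.ones((3,3)))
n,l,st,c=cv2.connectedComponentsWithStats(m); i=1+np.argmax(st[1:,4]); print(st[i])
v,u=np.where(l==i); q=ray(t,np.c_[u,v],.095); r=cv2.minAreaRect(q[:,:2].astype(np.float32)); print(r)
```

```text
(155, 181) [0.5001 0.3782 0.0274]
(127, 155) [0.585  0.4707 0.0705]
(172, 151) [0.6093 0.3211 0.0236]
(273, 183) [ 0.4787 -0.0466  0.1145]
(295, 183) [ 0.4774 -0.1208  0.124 ]
(239, 142) [0.5833 0.0617 0.2658]
(277, 152) [ 0.5873 -0.0604  0.1114]
(317, 155) [ 5.994e-01 -2.105e-01 -1.000e-04]
(239, 125) [0.6491 0.0644 0.229 ]
(239, 165) [0.5181 0.0633 0.2294]
[ 214  126  104   69 3616]
((0.5632777214050293, -0.019810080528259277), (0.24110205471515656, 0.3568108379840851), 0.6941418051719666)
```

View pics/crop.png

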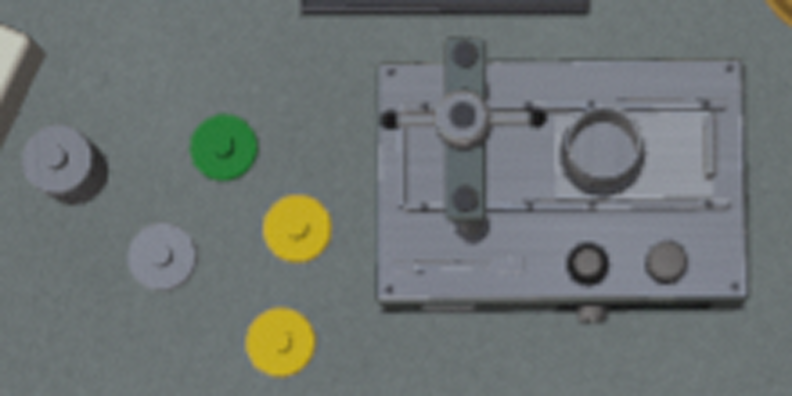

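The crop shows the lid (crop 162,257; plain grey), jar2 (58,158), the open jar (602,150), and the cap (462,117) with its bar along the slide. The start button on its black collar is at (587,263) and the mushroom stop at (667,261). The spatula is at (465,265).

```bash
cat >> h.py <<'E'
def row(p,yaw=0.,tilt=None):
    """row to reach TCP p, tool down, tool y at world angle yaw(deg) ; yaw0: tool x=+Y, y=+X"""
    T=tool(); y=np.radians(yaw)
    ty=np.array([np.cos(y),np.sin(y),0]); tz=np.array([0,0,-1.]); G=np.c_[np.cross(ty,tz),ty,tz]
    d=T[:3,:3].T@(np.array(p)-T[:3,3]); r=R.from_matrix(T[:3,:3].T@G).as_rotvec(degrees=True)
    print("row",[round(float(x),4) for x in d]+[round(float(x),2) for x in r])
E
python3 - <<'E'
from h import *
import pickle
t=pickle.load(open("top.pkl","rb"))
im=grab("wrist"); print(np.array(im["mount"]).round(3), np.array(im["intrinsics"]).round(1))
P=cloud(t)
def comp(lo,hi,box):
    m=(P[...,2]>lo)&(P[...,2]<hi)&(P[...,0]>box[0])&(P[...,0]<box[1])&(P[...,1]>box[2])&(P[...,1]<box[3])
    v,u=np.where(m); return np.c_[u,v]
uv=comp(.212,.24,(.45,.7,0,.13)); q=ray(t,uv,.224)[:,:2].astype(np.float32); print("beam",cv2.minAreaRect(q))
uv=comp(.155,.17,(.5,.66,-.15,0)); q=ray(t,uv,.163)[:,:2].astype(np.float32); print("jar",cv2.minEnclosingCircle(q),len(q))
uv=comp(.005,.05,(.45,.55,.32,.43)); q=ray(t,uv,.012)[:,:2].astype(np.float32); print("lid",cv2.minEnclosingCircle(q),len(q))
row((.5,.36,.26))
E
```

```text
[[ 0.     0.945  0.326  0.084]
 [ 1.    -0.    -0.     0.   ]
 [-0.     0.326 -0.945 -0.143]
 [ 0.     0.     0.     1.   ]] [[304.1   0.  252. ]
 [  0.  304.1 194.6]
 [  0.    0.    1. ]]
beam ((0.5829899311065674, 0.0672869086265564), (0.16070705652236938, 0.04487944766879082), 0.09419111907482147)
jar ((0.58563232421875, -0.05901458486914635), 0.03558097034692764) 92
lid ((0.49631133675575256, 0.37486302852630615), 0.06546813994646072) 328
row [-0.3454, -0.0644, -0.0293, -0.08, 0.04, 69.84]
```

Run:
```python
from h import *
row((.48,.375,.27),90)
row((.48,.375,.15),90)
```

```text
row [-0.3214, -0.0572, -0.0394, -0.08, -0.03, -20.16]
row [-0.3214, -0.0571, 0.0806, -0.08, -0.03, -20.16]
```

```bash
python3 -m crank '[[-0.01,0,-0.04,0,0,-10],[-0.08,-0.015,-0.04,0,0,-20],[-0.14,-0.03,-0.04,0,0,-20],[-0.20,-0.04,-0.04,0,0,-20],[-0.26,-0.05,-0.04,0,0,-20],[-0.321,-0.057,-0.04,0,0,-20.2],[-0.321,-0.057,0.02,0,0,-20.2],[-0.321,-0.057,0.08,0,0,-20.2],[-0.321,-0.057,0.08,0,0,-20.2],[-0.321,-0.057,0.08,0,0,-20.2],[-0.321,-0.057,0.08,0,0,-20.2]]' 0.7
cat > lid.py <<'E'
from h import *
im=grab("wrist"); T=tool(); print("tcp",T[:3,3].round(4)); P=cloud(im)
cv2.imwrite("pics/w1.png",im["frame"])
m=((P[...,2]>.018)&(P[...,2]<.035)).astype(np.uint8)
n,l,st,c=cv2.connectedComponentsWithStats(m)
for i in range(1,n):
    if st[i,4]>60:
        v,u=np.where(l==i); q=ray(im,np.c_[u,v],.026)[:,:2].astype(np.float32); (cc,r)=cv2.minEnclosingCircle(q); print("boss",st[i],np.round(cc,4),round(r,4),im["frame"][l==i].mean(0).round())
m=((P[...,2]>.006)&(P[...,2]<.018)).astype(np.uint8)
n,l,st,c=cv2.connectedComponentsWithStats(m)
for i in range(1,n):
    if st[i,4]>300:
        v,u=np.where(l==i); q=ray(im,np.c_[u,v],.012)[:,:2].astype(np.float32); (cc,r)=cv2.minEnclosingCircle(q); print("flange",st[i],np.round(cc,4),round(r,4),np.nanmedian(P[l==i][:,2]))
E
python3 lid.py
```

```text
clock: 1.52
position: [0.4813, 0.3767, 0.1539]
ee_rot: [0.002, -0.001, 1.0, 0.001]
contact_force: [-0.5, -0.5, 0.1]
width: 0.06
tcp [0.481  0.3765 0.1537]
boss [300   0  53  30 300] [0.3408 0.4345] 0.0226 [80. 87. 91.]
boss [104  98  32  29 718] [0.4169 0.2631] 0.0137 [ 86. 196. 219.]
boss [   0  145   62  188 2364] [0.5499 0.1552] 0.1051 [71. 73. 70.]
boss [ 412  161  100  144 2204] [0.5378 0.5867] 0.0831 [82. 87. 90.]
boss [247 193  25  26 521] [0.5027 0.3836] 0.0132 [160. 153. 149.]
boss [109 221  27  25 517] [0.5318 0.2496] 0.0144 [ 83. 188. 212.]
boss [334 252  45  19 276] [0.5657 0.4836] 0.025 [76. 76. 77.]
boss [194 292  23  23 422] [0.6152 0.3267] 0.015 [ 69. 129.  57.]
boss [363 357  19  25 219] [0.7103 0.5155] 0.019 [83. 87. 90.]
flange [  86   71   80   79 4160] [0.417  0.2626] 0.0356 0.011895073947979284
flange [ 405  149  107  151 1101] [0.5359 0.5857] 0.0927 0.013927434920179615
flange [ 224  167   70   66 3088] [0.503  0.3838] 0.0353 0.011950578660519184
flange [  93  195   70   63 2860] [0.5318 0.2488] 0.0363 0.011931678821242853
flange [ 187  268   50   54 1627] [0.6157 0.3268] 0.0366 0.01198519796149905
```

View pics/w1.png

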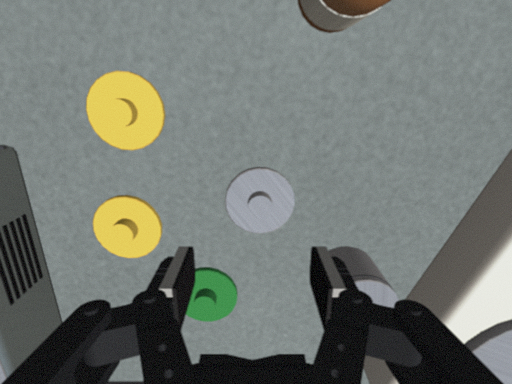

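The wrist view shows the lid at (260,200), clear of the yellow and green look-alikes and of jar2 at (350,275).

Run:
```python
from h import *
row((.503,.3838,.0145),90)
```

```text
row [-0.0214, 0.007, 0.1393, 0.1, 0.24, 0.08]
```

```bash
python3 -m crank '[[-0.021,0.007,0.05,0,0.2,0],[-0.0215,0.007,0.1,0,0.2,0],[-0.0215,0.007,0.125,0,0.2,0],[-0.0215,0.007,0.137,0,0.2,0],[-0.0215,0.007,0.139,0,0.2,0],[-0.0215,0.007,0.1395,0,0.2,0],[-0.0215,0.007,0.1395,0,0.2,0]]'
python3 - <<'E'
from h import *
row((.503,.3838,.0145),90); print(manip.get_state()["contact_force"])
E
```

```text
clock: 2.45
position: [0.5039, 0.3843, 0.0157]
ee_rot: [0.001, -0.001, 1.0, 0.002]
contact_force: [-0.3, -0.1, -0.4]
width: 0.0599
row [0.0009, -0.0005, 0.0012, 0.17, 0.17, 0.09]
[-0.33671234 -0.08713069 -0.43997717]
```

```bash
python3 -m crank '[[0.001,0,0.001,0,0.1,0],[0.001,0,0.001,0,0.1,0],[0.001,0,0.001,0,0.1,0],[0.001,0,0.001,0,0.1,0],[0.001,0,0.001,0,0.1,0],[0.001,0,-0.03,0,0.1,0],[0.001,0,-0.09,0,0.1,0],[0.001,0,-0.15,0,0.1,0],[0.001,0,-0.21,0,0.1,0],[0.001,0,-0.25,0,0.1,0],[0.001,0,-0.25,0,0.1,0]]' 0 50
python3 - <<'E'
from h import *
row((.56,-.085,.27),90);row((.56,-.085,.22),90); print(manip.get_state()["contact_force"])
E
```

```text
clock: 3.82
position: [0.5036, 0.3844, 0.269]
ee_rot: [0.004, -0.001, 1.0, 0.003]
contact_force: [0.7, 0.9, -3.0]
width: 0.0213
row [-0.0557, -0.4695, -0.0038, 0.39, 0.42, 0.08]
row [-0.0554, -0.4698, 0.0462, 0.39, 0.42, 0.08]
[ 0.71665977  0.87896456 -3.02910968]
```

```bash
python3 -m crank '[[0,0,-0.06,0,0,0],[-0.01,-0.06,-0.08,0.3,0.4,0],[-0.02,-0.12,-0.08,0.3,0.4,0],[-0.03,-0.18,-0.08,0.3,0.4,0],[-0.04,-0.24,-0.08,0.3,0.4,0],[-0.055,-0.30,-0.08,0.3,0.4,0],[-0.055,-0.36,-0.08,0.3,0.4,0],[-0.055,-0.42,-0.08,0.3,0.4,0],[-0.055,-0.48,-0.08,0.3,0.4,0],[-0.055,-0.53,-0.08,0.3,0.4,0],[-0.055,-0.53,-0.04,0.3,0.4,0],[-0.055,-0.53,-0.01,0.3,0.4,0],[-0.055,-0.53,-0.01,0.3,0.4,0],[-0.055,-0.53,-0.01,0.3,0.4,0]]'
cat > jar.py <<'E'
from h import *
im=grab("wrist"); T=tool(); print("tcp",T[:3,3].round(4)); P=cloud(im); np.save("P.npy",P)
a=im["frame"].copy(); cv2.imwrite("pics/%s.png"%sys.argv[1],a)
def fit(lo,hi,h,box):
    m=(P[...,2]>lo)&(P[...,2]<hi)&(P[...,0]>box[0])&(P[...,0]<box[1])&(P[...,1]>box[2])&(P[...,1]<box[3])
    v,u=np.where(m); q=ray(im,np.c_[u,v],h)[:,:2].astype(np.float32); return len(q),cv2.minEnclosingCircle(q),q
n,c,q=fit(.157,.17,.163,(.5,.66,-.15,.0)); print("jar",n,np.round(c[0],4),round(c[1],4))
n,c,q=fit(.111,.122,.117,(.45,.52,-.075,-.02)); print("start",n,np.round(c[0],4),round(c[1],4))
n,c,q=fit(.142,.153,.149,(.5,.66,-.2,-.1)); print("tab",n,[np.round(x,4) for x in cv2.minAreaRect(q)])
n,c,q=fit(.259,.275,.266,(.54,.63,.03,.1)); print("cap",n,np.round(c[0],4),round(c[1],4))
E
python3 jar.py w2
```

```text
clock: 5.58
position: [0.5595, -0.1455, 0.2756]
ee_rot: [-0.0, -0.001, 1.0, 0.001]
contact_force: [0.3, -0.1, -2.0]
width: 0.0217
tcp [ 0.5599 -0.1455  0.2765]
jar 1204 [ 0.5867 -0.0616] 0.0358
start 608 [ 0.4825 -0.0483] 0.0131
tab 79 [array([ 0.5623, -0.162 ]), array([0.0078, 0.0093]), np.float64(0.0768)]Traceback (most recent call last):
  File "jar.py", line 10, in <module>
    n,c,q=fit(.259,.275,.266,(.54,.63,.03,.1)); print("cap",n,np.round(c[0],4),round(c[1],4))
          ~~~^^^^^^^^^^^^^^^^^^^^^^^^^^^^^^^^^
  File "jar.py", line 6, in fit
    v,u=np.where(m); q=ray(im,np.c_[u,v],h)[:,:2].astype(np.float32); return len(q),cv2.minEnclosingCircle(q),q
                       ~~~^^^^^^^^^^^^^^^^^
  File "h.py", line 16, in ray
    p=cv2.undistortPoints(np.array(uv,float).reshape(-1,1,2),np.array(im["intrinsics"]),np.array(im["D"])).reshape(-1,2)
      ~~~~~~~~~~~~~~~~~~~^^^^^^^^^^^^^^^^^^^^^^^^^^^^^^^^^^^^^^^^^^^^^^^^^^^^^^^^^^^^^^^^^^^^^^^^^^^^^^^^^
cv2.error: OpenCV(4.12.0) /io/opencv/modules/calib3d/src/undistort.dispatch.cpp:347: error: (-215:Assertion failed) CV_IS_MAT(_src) && CV_IS_MAT(_dst) && (_src->rows == 1 || _src->cols == 1) && (_dst->rows == 1 || _dst->cols == 1) && _src->cols + _src->rows - 1 == _dst->rows + _dst->cols - 1 && (CV_MAT_TYPE(_src->type) == CV_32FC2 || CV_MAT_TYPE(_src->type) == CV_64FC2) && (CV_MAT_TYPE(_dst->type) == CV_32FC2 || CV_MAT_TYPE(_dst->type) == CV_64FC2) in function 'cvUndistortPointsInternal'
```

View pics/w2.png

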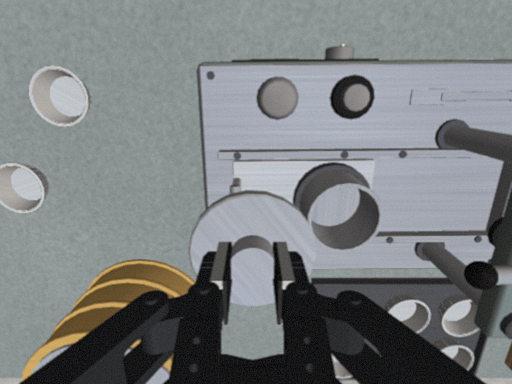

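```bash
cat > hand.py <<'E'
from h import *
from scipy.optimize import least_squares
im=grab("wrist"); T=tool(); P=cloud(im); c=T[:3,3]
d=P-c
m=(np.hypot(d[...,0],d[...,1])<.05)&(np.abs(d[...,2]+.002)<.006)
n,l,st,_=cv2.connectedComponentsWithStats(m.astype(np.uint8)); i=1+np.argmax(st[1:,4]); print(st[i])
q=d[l==i]; A=np.c_[q[:,:2],np.ones(len(q))]; co=np.linalg.lstsq(A,q[:,2],rcond=None)[0]; print("plane slope/height at tcp",co.round(4), "res",np.std(q[:,2]-A@co).round(5))
h=c[2]+co[2]
cn=max(cv2.findContours((l==i).astype(np.uint8),cv2.RETR_EXTERNAL,cv2.CHAIN_APPROX_NONE)[0],key=len).reshape(-1,2)
w=ray(im,cn,h)[:,:2]-c[:2]
w=w[(w[:,0]<.004)&(np.hypot(*w.T)>.028)]
f=least_squares(lambda p:np.hypot(w[:,0]-p[0],w[:,1]-p[1])-p[2],[0,0,.035],loss="soft_l1",f_scale=.001)
print("lid centre rel tcp (world)",f.x.round(4),len(w),"rms",np.std(f.fun).round(5))
print("frame yaw",T[:3,:3].round(3).tolist())
E
python3 hand.py
python3 - <<'E'
from h import *
P=np.load("P.npy"); m=(P[...,2]>.155)&(P[...,2]<.17)&(P[...,0]>.54)&(P[...,0]<.63)&(P[...,1]>-.1)&(P[...,1]<-.02)
q=P[m]; print(np.median(q[:,2]), (q[:,:2].min(0)+q[:,:2].max(0))/2, q[:,:2].max(0)-q[:,:2].min(0))
f=P[(np.abs(P[...,2]-.095)<.01)&(P[...,0]>.44)&(P[...,0]<.7)]; print("deck z",np.median(f[:,2]),f[:,:2].min(0))
E
```

```text
[ 189  191  126   86 5891]
plane slope/height at tcp [ 0.0255 -0.0011 -0.0035] res 0.00132
lid centre rel tcp (world) [-0.0013 -0.0002  0.0337] 197 rms 0.00027
frame yaw [[-1.0, -0.002, 0.002], [-0.002, 1.0, 0.001], [-0.002, 0.001, -1.0]]
0.1623271784798757 [ 0.587283   -0.06056053] [0.06969722 0.07004991]
deck z 0.09552062476297535 [ 0.4460924  -0.20132235]
```

Run:
```python
from h import *
P=np.load("P.npy"); q=P[265:286,472:493].reshape(-1,3); q=q[q[:,2]>.2]; print("ball",np.nanmedian(q,0).round(4),q.max(0).round(4),q.min(0).round(4))
b=P[(P[...,2]>.215)&(P[...,2]<.235)&(P[...,1]>0)]; print("beam min y",b[:,1].min(),len(b))
row((.588,-.061,.26),90);row((.588,-.061,.20),90)
```

```text
ball [ 0.5836 -0.0032  0.2572] [0.5928 0.0096 0.2615] [ 0.5787 -0.0081  0.2482]
beam min y 0.04558278673291136 1389
row [-0.028, 0.0845, 0.0171, 0.04, 0.14, 0.11]
row [-0.0279, 0.0845, 0.0771, 0.04, 0.14, 0.11]
```

```bash
python3 -m crank '[[-0.01,0.04,0.01,0,0.1,0.1],[-0.028,0.0845,0.02,0,0.1,0.1],[-0.028,0.0845,0.06,0,0.1,0.1],[-0.028,0.0845,0.077,0,0.1,0.1],[-0.028,0.0845,0.077,0,0.1,0.1],[-0.028,0.0845,0.077,0,0.1,0.1],[-0.028,0.0845,0.077,0,0.1,0.1]]'; python3 hand.py
python3 - <<'E'
from h import *
print(manip.get_state()["contact_force"]);row((.588,-.061,.182),90);row((.588,-.061,.174),90)
im=grab("wrist"); cv2.imwrite("pics/w3.png",im["frame"])
P=cloud(im); m=(np.abs(P[...,2]-.163)<.003)&(np.hypot(P[...,0]-.587,P[...,1]+.061)<.045); print("visible rim",m.sum())
E
```

```text
clock: 6.55
position: [0.589, -0.0613, 0.2017]
ee_rot: [0.002, -0.0, 1.0, 0.0]
contact_force: [1.2, -0.1, -2.2]
width: 0.0216
[ 189  191  126   86 5884]
plane slope/height at tcp [ 0.0282 -0.0019 -0.0028] res 0.00121
lid centre rel tcp (world) [-0.0011 -0.0002  0.0336] 195 rms 0.00028
frame yaw [[-1.0, 0.0, 0.003], [0.0, 1.0, 0.0], [-0.003, 0.0, -1.0]]
[ 0.32119937 -0.16879604 -2.04099067]
row [0.0009, 0.0003, 0.0194, 0.01, 0.18, -0.0]
row [0.0009, 0.0003, 0.0274, 0.01, 0.18, -0.0]
visible rim 890
```

View pics/w3.png

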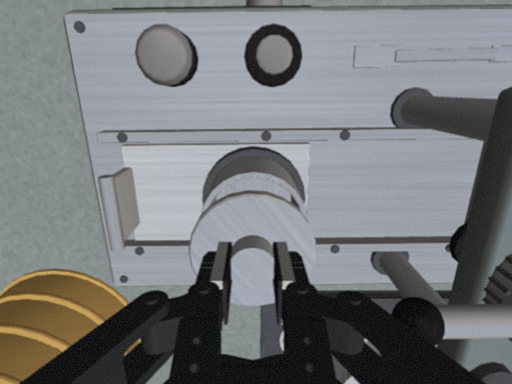

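```bash
python3 -m crank '[[0.0008,0,0.01,0,0.15,0],[0.0008,0,0.017,0,0.15,0],[0.0008,0,0.021,0,0.15,0],[0.0008,0,0.024,0,0.15,0],[0.0008,0,0.027,0,0.15,0],[0.0008,0,0.028,0,0.15,0],[0.0008,0,0.028,0,0.15,0]]'
python3 - <<'E'
from h import *
s=manip.get_state();print(s["contact_force"],s["position"],s["moment"])
E
```

```text
clock: 7.52
position: [0.5887, -0.0641, 0.1774]
ee_rot: [0.002, 0.0, 1.0, -0.003]
contact_force: [-5.9, -8.2, 18.6]
width: 0.0218
[-5.85013128 -8.19740726 18.55023429] [ 0.58866054 -0.06411362  0.17741688] [-0.15844296  0.84470026  0.00172913]
```

```bash
python3 - <<'E'
from h import *
im=grab("wrist"); cv2.imwrite("pics/w4.png",cv2.resize(im["frame"][100:384,120:512],None,fx=2,fy=2))
E
python3 hand.py
```

```text
[ 189  192  126   85 5866]
plane slope/height at tcp [ 0.0409 -0.0176 -0.003 ] res 0.00123
lid centre rel tcp (world) [-0.0011 -0.0003  0.0337] 196 rms 0.00026
frame yaw [[-1.0, 0.0, 0.004], [0.0, 1.0, -0.005], [-0.004, -0.005, -1.0]]
```

View pics/w4.png

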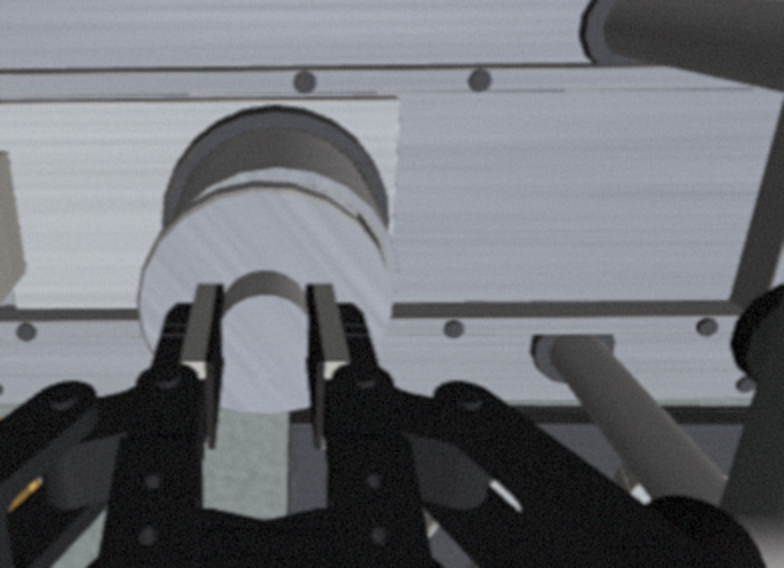

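The knuckle of the right finger (crop 600,470) lies against the clamp's ball (700,530) and has pushed the lid about 3 mm left of the jar. I'll back off and re-approach with the jaws along x.

```bash
python3 -m crank '[[0,-0.001,-0.02,0,0,0],[0,-0.01,-0.06,0,0,0],[0.02,-0.05,-0.11,0,0,10],[0.02,-0.09,-0.11,0,0,20],[0.02,-0.09,-0.11,0,0,30],[0.02,-0.09,-0.11,0,0,40],[0.02,-0.09,-0.11,0,0,50],[0.02,-0.09,-0.11,0,0,60],[0.02,-0.09,-0.11,0,0,70],[0.02,-0.09,-0.11,0,0,80],[0.02,-0.09,-0.11,0,0,90],[0.02,-0.09,-0.11,0,0,90],[0.02,-0.09,-0.11,0,0,90]]'; sed -i 's/^n,c,q=fit(.142/if 0: &/;s/^n,c,q=fit(.259/if 0: &/' jar.py
sed -i 's/^w=w\[.*$/k=-T[:2,0]; w=w[(w@k<.004)\&(np.hypot(*w.T)>.028)] if 0 else w[(w@T[:2,0]>-.004)\&(np.hypot(*w.T)>.028)]/' hand.py
python3 jar.py w5; python3 hand.py
python3 - <<'E'
from h import *
P=np.load("P.npy"); m=(P[...,2]>.155)&(P[...,2]<.17)&(P[...,0]>.54)&(P[...,0]<.63)&(P[...,1]>-.11)&(P[...,1]<-.01)
q=P[m]; print(np.median(q[:,2]), (q[:,:2].min(0)+q[:,:2].max(0))/2, q[:,:2].max(0)-q[:,:2].min(0))
E
```

```text
clock: 9.25
position: [0.5681, -0.1534, 0.2874]
ee_rot: [0.003, 0.706, 0.708, -0.0]
contact_force: [-0.1, 0.0, -2.4]
width: 0.0211
tcp [ 0.5681 -0.1534  0.2875]
jar 1428 [ 0.5872 -0.0606] 0.0349
start 627 [ 0.4841 -0.0467] 0.0131
[ 189  191  126   86 5897]
plane slope/height at tcp [ 0.0017 -0.0278 -0.0031] res 0.00125
lid centre rel tcp (world) [0.0003 0.0017 0.0336] 198 rms 0.00048
frame yaw [[-0.001, 1.0, 0.004], [1.0, 0.001, -0.005], [-0.005, 0.004, -1.0]]
0.16257971303446989 [ 0.58754316 -0.06028852] [0.0687958  0.06856072]
```

View pics/w5.png

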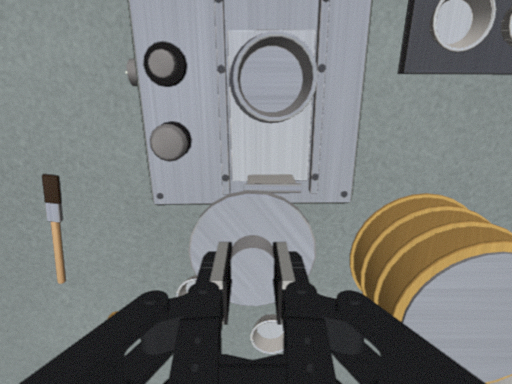

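Run:
```python
from h import *
row((.587,-.0612,.25),0);row((.587,-.0612,.20),0)
```

```text
row [0.0924, 0.0188, 0.0372, 0.24, 0.28, 0.06]
row [0.0926, 0.0186, 0.0872, 0.24, 0.28, 0.06]
```

```bash
python3 -m crank '[[0.05,0.01,0.01,0.2,0.2,0],[0.0925,0.0187,0.03,0.2,0.3,0],[0.0925,0.0187,0.07,0.2,0.3,0],[0.0925,0.0187,0.087,0.2,0.3,0],[0.0925,0.0187,0.087,0.2,0.3,0],[0.0925,0.0187,0.087,0.2,0.3,0],[0.0925,0.0187,0.087,0.2,0.3,0]]'
python3 - <<'E'
from h import *
s=manip.get_state();print(s["contact_force"],s["position"]);row((.587,-.0612,.182),0);row((.587,-.0612,.173),0)
E
```

```text
clock: 10.22
position: [0.5879, -0.0617, 0.2016]
ee_rot: [0.001, 0.707, 0.707, 0.001]
contact_force: [0.3, -0.0, -2.0]
width: 0.0214
[ 0.34888254 -0.04680637 -1.99981668] [ 0.5878545  -0.06169887  0.20160363]
row [0.0005, -0.0009, 0.0196, 0.18, 0.01, 0.06]
row [0.0005, -0.0009, 0.0286, 0.18, 0.01, 0.06]
```

```bash
python3 -m crank '[[0.0005,-0.0009,0.01,0.1,0,0],[0.0005,-0.0009,0.018,0.1,0,0],[0.0005,-0.0009,0.022,0.1,0,0],[0.0005,-0.0009,0.025,0.1,0,0],[0.0005,-0.0009,0.027,0.1,0,0],[0.0005,-0.0009,0.027,0.1,0,0]]'
python3 - <<'E'
from h import *
s=manip.get_state();print(s["contact_force"],s["position"],s["moment"]); row((.587,-.0612,.173),0)
E
```

```text
clock: 10.98
position: [0.5871, -0.0612, 0.1745]
ee_rot: [0.001, 0.707, 0.707, 0.0]
contact_force: [0.2, -0.3, -2.1]
width: 0.0216
[ 0.24547948 -0.25210049 -2.11153735] [ 0.58706146 -0.0612031   0.17450101] [ 0.05263865 -0.00134462  0.01195988]
row [0.0, -0.0001, 0.0015, 0.08, 0.01, 0.06]
```

```bash
python3 -m crank '[[0,0,0.0015,0.1,0,0],[0,0,0.0025,0.1,0,0],[0,0,0.0035,0.1,0,0],[0,0,0.004,0.1,0,0],[0,0,0.004,0.1,0,0]]'
python3 - <<'E'
from h import *
s=manip.get_state();print(s["contact_force"],s["position"],s["moment"])
E
```

```text
clock: 11.6
position: [0.5873, -0.0612, 0.1733]
ee_rot: [0.001, 0.707, 0.707, 0.0]
contact_force: [-2.9, 0.7, 11.2]
width: 0.0217
[-2.87761305  0.67001243 11.18087229] [ 0.58731694 -0.06121766  0.17334022] [ 0.07626079  0.68941906 -0.03688478]
```

```bash
python3 -m crank '[[0,0,-0.0003,0,0,0],[0,0,-0.0005,0,0,0],[0,0,-0.0005,0,0,0],[0,0,-0.001,0,0,0],[0,0,-0.02,0,0,0],[0,0,-0.07,0,0,0],[-0.06,0,-0.12,0,0,0],[-0.09,-0.02,-0.12,0,0,0],[-0.09,-0.02,-0.12,0,0,0],[-0.09,-0.02,-0.12,0,0,0]]' 0.6
cat > seat.py <<'E'
from h import *
im=grab("wrist"); T=tool(); print("tcp",T[:3,3].round(4)); P=cloud(im); np.save("P.npy",P); cv2.imwrite("pics/%s.png"%sys.argv[1],im["frame"])
m=(np.abs(P[...,2]-.170)<.004)&(P[...,0]>.53)&(P[...,0]<.64)
q=P[m]; A=np.c_[q[:,:2]-q[:,:2].mean(0),np.ones(len(q))]; print("flange plane",np.linalg.lstsq(A,q[:,2],rcond=None)[0].round(4))
v,u=np.where(m); print("flange",[np.round(x,4) for x in cv2.minEnclosingCircle(ray(im,np.c_[u,v],.17)[:,:2].astype(np.float32))])
m=(np.abs(P[...,2]-.184)<.004)&(P[...,0]>.55)&(P[...,0]<.62)
print("boss top",np.nanmedian(P[m],0).round(4))
E
python3 seat.py w6
```

```text
clock: 12.85
position: [0.567, -0.1507, 0.2928]
ee_rot: [0.0, 0.707, 0.707, 0.001]
contact_force: [0.9, -1.0, 0.3]
width: 0.0512
tcp [ 0.5671 -0.1503  0.2926]
flange plane [ 0.001  -0.0008  0.1699]
flange [array([ 0.5874, -0.062 ]), np.float64(0.0349)]
boss top [ 0.5874 -0.0617  0.1839]
```

View pics/w6.png

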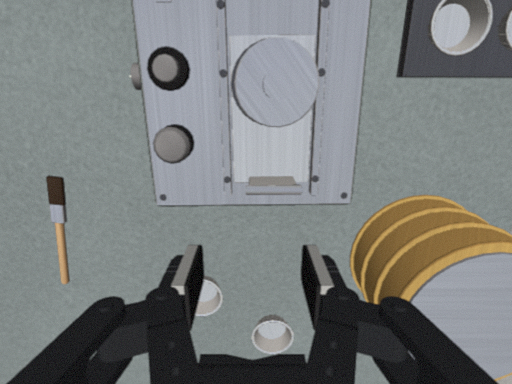

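Step 1 is done: the lid sits level on the jar, with its flange at 0.170 and centre at (0.5874, -0.062). The clamp bar's ball would foul an upright gripper at the end of the push, so I'll push with the tool leaning back 40°.

```bash
python3 -m crank '[[-0.04,0.01,0,0,10,0],[-0.06,0.02,0,0,20,0],[-0.07,0.02,0,0,30,0],[-0.07,0.02,0,0,40,0],[-0.07,0.02,0,0,40,0],[-0.07,0.02,0,0,40,0]]' 0
python3 - <<'E'
from h import *
T=tool(); print(T.round(3), manip.get_state()["qpos"].round(3))
for p in [(.587,-.2,.118),(.587,-.17,.118),(.587,-.05,.118)]: print((T[:3,:3].T@(np.array(p)-T[:3,3])).round(4))
E
```

```text
clock: 13.65
position: [0.5876, -0.2189, 0.2928]
ee_rot: [-0.242, 0.663, 0.666, 0.242]
contact_force: [0.8, 0.5, -0.2]
width: 0.0
[[-0.003  1.    -0.001  0.588]
 [ 0.767  0.003  0.642 -0.219]
 [ 0.642  0.001 -0.767  0.293]
 [ 0.     0.     0.     1.   ]] [-0.75   0.545  1.128  0.526  1.937 -0.681]
[-0.0977 -0.0008  0.1462]
[-0.0747 -0.0007  0.1654]
[ 0.0173 -0.0003  0.2425]
```

```bash
python3 -m crank '[[-0.03,-0.0005,0.05,0,0,0],[-0.065,-0.0005,0.1,0,0,0],[-0.098,-0.0008,0.146,0,0,0],[-0.098,-0.0008,0.146,0,0,0],[-0.083,-0.0007,0.159,0,0,0],[-0.075,-0.0007,0.165,0,0,0],[-0.069,-0.0007,0.170,0,0,0],[-0.063,-0.0007,0.175,0,0,0],[-0.057,-0.0007,0.180,0,0,0],[-0.051,-0.0006,0.185,0,0,0],[-0.045,-0.0006,0.190,0,0,0],[-0.045,-0.0006,0.190,0,0,0]]'
python3 - <<'E'
from h import *
T=tool(); print(T[:3,3].round(4),manip.get_state()["contact_force"].round(1))
for p in [(.587,-.08,.118),(.587,-.06,.118),(.587,-.05,.118)]: print((T[:3,:3].T@(np.array(p)-T[:3,3])).round(4))
im=grab("scene"); P=cloud(im); m=(np.abs(P[...,2]-.17)<.004)&(np.abs(P[...,0]-.587)<.05)&(np.abs(P[...,1])<.12); print(np.nanmean(P[m],0),m.sum())
E
```

```text
clock: 15.15
position: [0.5863, -0.1299, 0.118]
ee_rot: [-0.243, 0.663, 0.666, 0.241]
contact_force: [0.1, 0.1, -0.1]
width: 0.0001
[ 0.5863 -0.1299  0.118 ] [ 0.1  0.1 -0.1]
[0.0382 0.001  0.0321]
[0.0535 0.0011 0.045 ]
[0.0612 0.0011 0.0514]
[ 0.59768019 -0.02202637  0.1696234 ] 193
```

```bash
python3 -m crank '[[0.007,0,0.006,0,0,0],[0.014,0,0.012,0,0,0],[0.021,0,0.018,0,0,0],[0.028,0,0.024,0,0,0],[0.035,0.001,0.030,0,0,0],[0.042,0.001,0.036,0,0,0],[0.049,0.001,0.042,0,0,0],[0.055,0.001,0.046,0,0,0],[0.058,0.001,0.0487,0,0,0],[0.060,0.001,0.0504,0,0,0],[0.061,0.001,0.0512,0,0,0]]'
python3 - <<'E'
from h import *
T=tool(); print(T[:3,3].round(4),manip.get_state()["contact_force"].round(1))
im=grab("scene"); P=cloud(im); m=(np.abs(P[...,2]-.17)<.004)&(np.abs(P[...,0]-.587)<.05)&(np.abs(P[...,1])<.12); print(np.nanmean(P[m],0),m.sum())
E
```

```text
clock: 16.58
position: [0.5868, -0.0506, 0.1178]
ee_rot: [-0.243, 0.663, 0.666, 0.241]
contact_force: [-1.3, -3.3, -0.7]
width: -0.0004
[ 0.5868 -0.0506  0.1178] [-1.3 -3.3 -0.7]
[0.59052646 0.03282602 0.16973593] 284
```

```bash
python3 -m crank '[[0.0015,0,0.0013,0,0,0],[0.003,0,0.0026,0,0,0],[0.0045,0,0.0038,0,0,0],[0.0045,0,0.0038,0,0,0]]'
python3 - <<'E'
from h import *
T=tool(); print(T[:3,3].round(4),manip.get_state()["contact_force"].round(1))
E
```

```text
clock: 17.12
position: [0.5869, -0.0464, 0.1178]
ee_rot: [-0.241, 0.663, 0.666, 0.24]
contact_force: [-2.5, -8.7, 1.6]
width: -0.0001
[ 0.5869 -0.0464  0.1178] [-2.5 -8.7  1.6]
```

```bash
python3 -m crank '[[0.0015,0,0.0013,0,0,0],[0.003,0,0.0026,0,0,0],[0.003,0,0.0026,0,0,0]]'
python3 - <<'E'
from h import *
T=tool(); print(T[:3,3].round(4),manip.get_state()["contact_force"].round(1))
im=grab("scene"); P=cloud(im); m=(np.abs(P[...,2]-.17)<.004)&(np.abs(P[...,0]-.587)<.05)&(np.abs(P[...,1])<.12); print(np.nanmean(P[m],0),m.sum())
E
```

```text
clock: 17.5
position: [0.5869, -0.0464, 0.1178]
ee_rot: [-0.239, 0.664, 0.667, 0.238]
contact_force: [-5.0, -15.2, 5.2]
width: 0.0
[ 0.5869 -0.0464  0.1178] [ -5.  -15.2   5.2]
[0.59011995 0.04163785 0.16955377] 302
```

Run:
```python
from h import *
T=tool()
for p in [(.587,-.12,.118),(.587,-.16,.22),(.587,-.16,.36)]: print((T[:3,:3].T@(np.array(p)-T[:3,3])).round(3))
row((.587,-.09,.36),0); row((.587,0,.36),0)
```

```text
[-0.057 -0.    -0.047]
[-0.023 -0.    -0.151]
[ 0.066 -0.    -0.259]
row [0.1201, 0.0002, -0.2148, -0.0, -39.42, 0.27]
row [0.1896, 0.0006, -0.1576, -0.0, -39.42, 0.27]
```

```bash
python3 -m crank '[[-0.028,0,-0.024,0,0,0],[-0.057,0,-0.047,0,0,0],[-0.04,0,-0.10,0,0,0],[-0.023,0,-0.151,0,0,0],[0.02,0,-0.205,0,0,0],[0.066,0,-0.259,0,0,0],[0.09,0,-0.237,0,-10,0],[0.12,0,-0.215,0,-20,0],[0.155,0,-0.186,0,-30,0],[0.19,0,-0.158,0,-39.4,0.2],[0.19,0,-0.158,0,-39.4,0.2],[0.19,0,-0.158,0,-39.4,0.2],[0.19,0,-0.158,0,-39.4,0.2]]'
cat > cap.py <<'E'
from h import *
im=grab("wrist"); T=tool(); print("tcp",T[:3,3].round(4)); P=cloud(im); np.save("P.npy",P); cv2.imwrite("pics/%s.png"%sys.argv[1],im["frame"])
d=np.hypot(P[...,0]-.587,P[...,1]-.066)
m=(P[...,2]>.257)&(P[...,2]<.275)&(d<.032)
z=np.nanmedian(P[m][:,2]); v,u=np.where(m&(np.abs(P[...,2]-z)<.003)); c,r=cv2.minEnclosingCircle(ray(im,np.c_[u,v],z)[:,:2].astype(np.float32)); print("cap top",z,np.round(c,4),round(r,4),"screw~",(.254+.015-z)/.0015)
m=(P[...,2]>.237)&(P[...,2]<.264)&(np.hypot(P[...,0]-c[0],P[...,1]-c[1])>.032)&(np.hypot(P[...,0]-c[0],P[...,1]-c[1])<.075)
q=P[m][:,:2]-c; print(len(q)); a=np.arctan2(q[:,1],q[:,0]); print("bar angle deg (mod 180)",np.degrees(.5*np.angle(np.exp(2j*a).mean())).round(1), "rmax",np.hypot(*q.T).max())
m=(np.abs(P[...,2]-.222)<.004)&(P[...,1]>.02)&(P[...,1]<.11); print("beam y",P[m][:,1].min(),P[m][:,1].max(),m.sum())
E
python3 cap.py w7
```

```text
clock: 19.18
position: [0.5864, -0.0013, 0.3601]
ee_rot: [-0.001, 0.708, 0.707, 0.0]
contact_force: [0.5, -0.2, 0.6]
width: -0.0001
tcp [ 0.5865 -0.0019  0.36  ]
cap top 0.2645004413931173 [0.5861 0.0651] 0.0232 screw~ 2.999705737921817
1749
bar angle deg (mod 180) -89.1 rmax 0.0724064328022822
beam y 0.046076628524587236 0.08348397096235798 3899
```

View pics/w7.png

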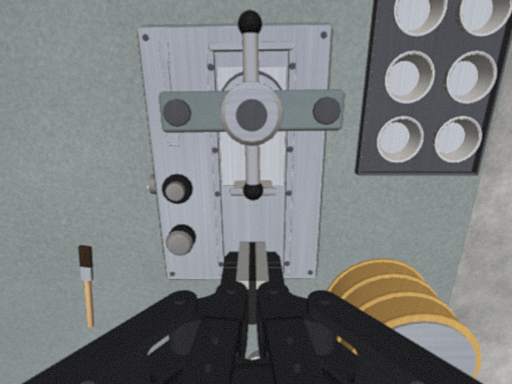

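```bash
python3 -m crank '[[0.033,0.028,0.03,0,0,0],[0.033,0.028,0.08,0,0,0],[0.033,0.028,0.115,0,0,0],[0.033,0.028,0.125,0,0,0],[0.033,0.028,0.1255,0,0,0],[0.033,0.028,0.1255,0,0,0]]'
python3 - <<'E'
from h import *
T=tool(); print(manip.get_state()["contact_force"].round(1),T[:3,3].round(4))
row((.6148,.0315,.235),0)
c=np.array([.5865,.0652])
for a in range(-50,-420,-10):
    p=c+.044*np.array([np.cos(np.radians(a)),np.sin(np.radians(a))]); d=T[:3,:3].T@(np.r_[p,.235]-T[:3,3]); print(a,d.round(3).tolist())
E
```

```text
clock: 19.98
position: [0.6156, 0.0304, 0.2364]
ee_rot: [0.0, 0.708, 0.706, 0.001]
contact_force: [-0.2, -0.6, -0.0]
width: 0.0002
[-0.2 -0.6 -0. ] [0.6156 0.0304 0.2364]
row [0.0011, -0.0008, 0.0014, 0.15, -0.07, -0.2]
-50 [0.001, -0.001, 0.001]
-60 [-0.003, -0.007, 0.001]
-70 [-0.007, -0.014, 0.001]
-80 [-0.009, -0.021, 0.001]
-90 [-0.009, -0.029, 0.001]
-100 [-0.009, -0.037, 0.001]
-110 [-0.007, -0.044, 0.001]
-120 [-0.003, -0.051, 0.001]
-130 [0.001, -0.057, 0.001]
-140 [0.006, -0.063, 0.001]
-150 [0.013, -0.067, 0.001]
-160 [0.02, -0.071, 0.001]
-170 [0.027, -0.073, 0.001]
-180 [0.035, -0.073, 0.001]
-190 [0.042, -0.073, 0.001]
-200 [0.05, -0.071, 0.001]
-210 [0.057, -0.067, 0.001]
-220 [0.063, -0.063, 0.001]
-230 [0.068, -0.058, 0.001]
-240 [0.073, -0.051, 0.001]
-250 [0.076, -0.044, 0.001]
-260 [0.078, -0.037, 0.001]
-270 [0.079, -0.029, 0.001]
-280 [0.078, -0.022, 0.001]
-290 [0.076, -0.014, 0.001]
-300 [0.073, -0.007, 0.001]
-310 [0.069, -0.001, 0.002]
-320 [0.063, 0.004, 0.002]
-330 [0.057, 0.009, 0.002]
-340 [0.05, 0.012, 0.002]
-350 [0.043, 0.014, 0.002]
-360 [0.035, 0.015, 0.002]
-370 [0.027, 0.014, 0.001]
-380 [0.02, 0.012, 0.001]
-390 [0.013, 0.009, 0.001]
-400 [0.007, 0.005, 0.001]
-410 [0.001, -0.001, 0.001]
```

```bash
python3 -m crank '[[-0.003,-0.007,0,0,0,0],[-0.007,-0.014,0,0,0,0],[-0.009,-0.021,0,0,0,0],[-0.009,-0.029,0,0,0,0],[-0.009,-0.037,0,0,0,0],[-0.007,-0.044,0,0,0,0],[-0.003,-0.051,0,0,0,0],[0.001,-0.057,0,0,0,0],[0.006,-0.063,0,0,0,0],[0.013,-0.067,0,0,0,0],[0.020,-0.071,0,0,0,0],[0.027,-0.073,0,0,0,0]]'; python3 cap.py w8
python3 - <<'E'
from h import *
print(manip.get_state()["contact_force"].round(1))
T=tool();c=np.array([.5865,.0652])
for a in range(-170,-420,-10):
    p=c+.044*np.array([np.cos(np.radians(a)),np.sin(np.radians(a))]); d=T[:3,:3].T@(np.r_[p,.236]-T[:3,3]); print(a,d.round(3).tolist())
E
```

```text
clock: 21.48
position: [0.5422, 0.0577, 0.2363]
ee_rot: [0.001, 0.708, 0.706, 0.001]
contact_force: [1.1, -4.5, 0.2]
width: 0.0
tcp [0.5418 0.0588 0.2363]
cap top 0.26191999156067103 [0.5811 0.0665] 0.0261 screw~ 4.720005626219326
5323
bar angle deg (mod 180) -11.7 rmax 0.07499178689344288
beam y 0.04694980609164323 0.08400664321974924 6258
[ 0.7 -2.2  0.5]
-170 [-0.001, 0.001, 0.0]
-180 [0.006, 0.001, 0.0]
-190 [0.014, 0.001, 0.0]
-200 [0.021, 0.003, 0.0]
-210 [0.028, 0.006, 0.0]
-220 [0.035, 0.011, 0.0]
-230 [0.04, 0.016, 0.0]
-240 [0.045, 0.023, 0.0]
-250 [0.048, 0.029, 0.0]
-260 [0.05, 0.037, 0.0]
-270 [0.051, 0.045, 0.0]
-280 [0.05, 0.052, 0.0]
-290 [0.048, 0.06, 0.0]
-300 [0.045, 0.067, 0.0]
-310 [0.04, 0.073, 0.0]
-320 [0.035, 0.078, 0.0]
-330 [0.029, 0.083, 0.0]
-340 [0.022, 0.086, 0.0]
-350 [0.014, 0.088, 0.0]
-360 [0.007, 0.089, 0.0]
-370 [-0.001, 0.088, 0.0]
-380 [-0.008, 0.086, 0.0]
-390 [-0.015, 0.083, 0.0]
-400 [-0.022, 0.078, 0.0]
-410 [-0.027, 0.073, 0.0]
```

```bash
python3 -m crank '[[0.006,0.001,0,0,0,0],[0.014,0.001,0,0,0,0],[0.021,0.003,0,0,0,0],[0.028,0.006,0,0,0,0],[0.035,0.011,0,0,0,0],[0.040,0.016,0,0,0,0],[0.045,0.023,0,0,0,0],[0.048,0.029,0,0,0,0],[0.050,0.037,0,0,0,0],[0.051,0.045,0,0,0,0],[0.050,0.052,0,0,0,0],[0.048,0.060,0,0,0,0],[0.045,0.067,0,0,0,0],[0.040,0.073,0,0,0,0],[0.035,0.078,0,0,0,0],[0.029,0.083,0,0,0,0],[0.022,0.086,0,0,0,0]]'; python3 cap.py w9
python3 - <<'E'
from h import *
print(manip.get_state()["contact_force"].round(1))
T=tool();c=np.array([.5865,.0652])
for a in range(-340,-540,-10):
    p=c+.044*np.array([np.cos(np.radians(a)),np.sin(np.radians(a))]); d=T[:3,:3].T@(np.r_[p,.236]-T[:3,3]); print(a,d.round(3).tolist())
E
```

```text
clock: 23.65
position: [0.6263, 0.083, 0.2358]
ee_rot: [-0.003, 0.708, 0.706, 0.002]
contact_force: [-4.0, 5.9, -1.5]
width: 0.0002
tcp [0.6277 0.0813 0.2359]
cap top 0.2581074973011299 [0.5872 0.0664] 0.0216 screw~ 7.261668465913399
4002
bar angle deg (mod 180) 13.0 rmax 0.07220206231422063
beam y 0.051182502076962594 0.08951299486189959 4662
[-3.3  3.6 -0.9]
-340 [-0.001, 0.0, -0.0]
-350 [-0.008, 0.002, -0.0]
-360 [-0.016, 0.003, -0.0]
-370 [-0.024, 0.002, -0.0]
-380 [-0.031, 0.0, -0.0]
-390 [-0.038, -0.003, -0.0]
-400 [-0.044, -0.007, -0.0]
-410 [-0.05, -0.013, -0.0]
-420 [-0.054, -0.019, -0.0]
-430 [-0.058, -0.026, -0.0]
-440 [-0.06, -0.033, -0.0]
-450 [-0.06, -0.041, -0.0]
-460 [-0.06, -0.049, -0.0]
-470 [-0.058, -0.056, -0.0]
-480 [-0.054, -0.063, -0.0]
-490 [-0.05, -0.069, -0.0]
-500 [-0.045, -0.075, -0.0]
-510 [-0.038, -0.079, -0.0]
-520 [-0.031, -0.082, -0.0]
-530 [-0.024, -0.084, -0.0]
```

```bash
python3 -m crank '[[-0.008,0.002,0,0,0,0],[-0.016,0.003,0,0,0,0],[-0.024,0.002,0,0,0,0],[-0.031,0,0,0,0,0],[-0.038,-0.003,0,0,0,0]]'; python3 -c "
from h import *
print(manip.get_state()['contact_force'].round(1));T=tool();c=np.array([.5865,.0652])
for a in range(-390,-480,-10):
    p=c+.044*np.array([np.cos(np.radians(a)),np.sin(np.radians(a))]); print(a,(T[:3,:3].T@(np.r_[p,.236]-T[:3,3])).round(3).tolist())"
```

```text
clock: 24.32
position: [0.6277, 0.0469, 0.2368]
ee_rot: [-0.002, 0.708, 0.706, 0.007]
contact_force: [3.6, 14.5, -0.2]
width: 0.0001
[ 3.6 14.5 -0.2]
-390 [-0.004, -0.003, 0.001]
-400 [-0.01, -0.007, 0.001]
-410 [-0.015, -0.013, 0.001]
-420 [-0.02, -0.019, 0.0]
-430 [-0.023, -0.026, 0.0]
-440 [-0.025, -0.034, 0.0]
-450 [-0.026, -0.041, 0.0]
-460 [-0.025, -0.049, 0.0]
-470 [-0.023, -0.056, 0.0]
```

```bash
python3 -m crank '[[-0.004,-0.003,0,0,0,0],[-0.010,-0.007,0,0,0,0],[-0.015,-0.013,0,0,0,0],[-0.020,-0.019,0,0,0,0],[-0.023,-0.026,0,0,0,0],[-0.025,-0.034,0,0,0,0],[-0.026,-0.041,0,0,0,0],[-0.025,-0.049,0,0,0,0],[-0.023,-0.056,0,0,0,0]]'; python3 cap.py w10; python3 -c "
from h import *
print(manip.get_state()['contact_force'].round(1))"
```

```text
clock: 25.45
position: [0.5852, 0.0215, 0.2407]
ee_rot: [0.011, 0.708, 0.706, 0.017]
contact_force: [20.2, -1.9, 1.8]
width: 0.0002
tcp [0.5821 0.0218 0.2406]
cap top 0.258476197995093 [0.5857 0.0654] 0.0215 screw~ 7.0158680032713265
5294
bar angle deg (mod 180) 72.6 rmax 0.07239469722658652
beam y 0.04607683107456671 0.08373715820540906 9363
[5.3 0.6 4.4]
```

```bash
python3 -m crank '[[-0.002,0.008,0,0,0,0],[-0.003,0.014,0,0,0,0],[-0.003,0.014,-0.03,0,0,0],[-0.003,0.014,-0.08,0,0,0],[-0.003,0.014,-0.12,0,0,0],[-0.03,0.01,-0.12,0,0,0],[-0.03,0.01,-0.12,0,0,0]]'; python3 cap.py w11; python3 -c "
from h import *
print(manip.get_state()['contact_force'].round(1))
row((.47,-.06,.36),90);row((.47,-.06,.25),90)"
```

```text
clock: 26.38
position: [0.5877, -0.0107, 0.3603]
ee_rot: [0.009, 0.709, 0.705, 0.015]
contact_force: [-0.1, 0.7, -0.9]
width: -0.0001
tcp [ 0.5876 -0.0097  0.3598]
cap top 0.2585461440135849 [0.5864 0.065 ] 0.0218 screw~ 6.969237324276752
1740
bar angle deg (mod 180) 62.1 rmax 0.07293244432255774
beam y 0.04619753904193526 0.08321330962893131 4074
[-0.3  0.2  0.2]
row [-0.0508, -0.1173, -0.0045, 1.88, 1.07, -90.29]
row [-0.0518, -0.1209, 0.1055, 1.88, 1.07, -90.29]
```

```bash
python3 -m crank '[[-0.01,-0.02,0,0,0,-10],[-0.02,-0.04,0,0,0,-20],[-0.03,-0.07,0,1,0.5,-30],[-0.05,-0.10,0,1,1,-40],[-0.05,-0.117,0,1.5,1,-50],[-0.05,-0.117,0,1.9,1,-60],[-0.05,-0.117,0,1.9,1,-70],[-0.051,-0.119,0.03,1.9,1,-80],[-0.052,-0.12,0.07,1.9,1,-90.3],[-0.052,-0.121,0.1055,1.9,1,-90.3],[-0.052,-0.121,0.1055,1.9,1,-90.3],[-0.052,-0.121,0.1055,1.9,1,-90.3]]'
cat > btn.py <<'E'
from h import *
im=grab("wrist"); cv2.imwrite("pics/w12.png",im["frame"]); T=tool(); print(T[:3,3].round(4)); P=cloud(im)
m=(np.abs(P[...,2]-.1165)<.005)&(np.hypot(P[...,0]-.483,P[...,1]+.047)<.03)
v,u=np.where(m); c,r=cv2.minEnclosingCircle(ray(im,np.c_[u,v],.117)[:,:2].astype(np.float32)); print(np.round(c,4),r,np.nanmedian(P[m][:,2]))
m=(np.abs(P[...,2]-.170)<.004)&(np.hypot(P[...,0]-.587,P[...,1]-.066)<.05); q=P[m]; print("lid flange px",len(q),np.median(q[:,2]) if len(q) else '',q[:,1].min() if len(q) else '')
m=(P[...,2]>.142)&(P[...,2]<.153)&(np.abs(P[...,0]-.587)<.04)&(P[...,1]<0); q=P[m]; print("tab rod",len(q),q[:,:2].min(0) if len(q) else '',q[:,:2].max(0) if len(q) else '')
row((c[0],c[1],.135),90);row((c[0],c[1],.11),90)
E
python3 btn.py
```

```text
clock: 27.92
position: [0.4707, -0.0601, 0.2509]
ee_rot: [0.001, -0.0, 1.0, -0.001]
contact_force: [0.6, 0.2, -0.2]
width: 0.0003
[ 0.471  -0.0602  0.2514]
[ 0.4809 -0.0471] 0.013150726445019245 0.11677984405188302
lid flange px 912 0.1698505246122876 0.03200025797799282
tab rod 0  
row [-0.0096, 0.0133, 0.1164, -0.08, 0.17, 0.02]
row [-0.0095, 0.0133, 0.1414, -0.08, 0.17, 0.02]
```

View pics/w12.png

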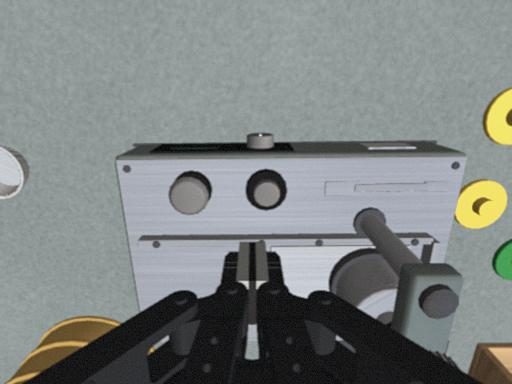

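The start button on its black collar is at (267,190), with the stop switch beside it at (190,193). The lid shows seated under the clamp beam around (385,290). The shut fingertips can press now.

```bash
python3 -m crank '[[-0.010,0.0133,0.05,0,0.1,0],[-0.010,0.0133,0.1,0,0.1,0],[-0.010,0.0133,0.125,0,0.1,0],[-0.010,0.0133,0.13,0,0.1,0],[-0.010,0.0133,0.135,0,0.1,0],[-0.010,0.0133,0.139,0,0.1,0],[-0.010,0.0133,0.142,0,0.1,0],[-0.010,0.0133,0.1425,0,0.1,0]]'; python3 -c "
from h import *
s=manip.get_state();print(s['contact_force'].round(1),s['position'].round(4))"
```

```text
clock: 28.98
position: [0.4831, -0.0475, 0.1109]
ee_rot: [0.003, -0.0, 1.0, -0.001]
contact_force: [-0.6, -0.4, 12.3]
width: 0.0003
[-0.6 -0.4 12.3] [ 0.4831 -0.0475  0.1109]
```

```bash
python3 -m crank '[[0,0,0.001,0,0,0],[0,0,0.001,0,0,0],[0,0,-0.02,0,0,0],[0,0,-0.06,0,0,0],[0,0,-0.12,0,0,0],[0,0,-0.14,0,0,0],[0,0,-0.14,0,0,0],[0,0,-0.14,0,0,0]]'; python3 btn.py;python3 - <<'E'
from h import *
print(manip.get_state()['contact_force'].round(1))
t=grab("top"); P=cloud(t); np.save
import pickle; o=pickle.load(open("top.pkl","rb")); d=cv2.absdiff(o["frame"],t["frame"]).max(2)>40
for n,(u,v) in dict(jar2=(127,155),tin1=(388,155),tin2=(367,186),weight=(388,228),brush=(338,247),bottle=(132,230),spatula=(240,183)).items(): print(n,d[v-12:v+13,u-12:u+13].sum())
E
```

```text
clock: 29.98
position: [0.4813, -0.047, 0.2496]
ee_rot: [0.001, -0.0, 1.0, -0.001]
contact_force: [-1.1, -0.2, 0.5]
width: 0.0003
[ 0.4813 -0.0469  0.2493]
[ 0.4812 -0.0468] 0.01293977815657854 0.11671250032199887
lid flange px 896 0.1697561059677843 0.031050936795427114
tab rod 0  
row [0.0003, 0.0003, 0.1143, -0.1, 0.13, 0.02]
row [0.0004, 0.0003, 0.1393, -0.1, 0.13, 0.02]
[ 1.  -0.2 -0.9]
jar2 0
tin1 0
tin2 0
weight 0
brush 0
bottle 0
spatula 90
```

```bash
python3 -c "
from h import *
print(job.sign_off())"
```

```text
the job is handed in; nothing more can be done
None
```

The whole sequence is done and the job is handed in after about 30 s of robot time. The lid is on the jar, the slide is home, the clamp is turned down past the ratchet clicks, and the start button was pressed and sprang back. Sign-off reports no verdict, so the results below rest on my own measurements.

- **Lid:** after release its flange measured 0.170 m high and level, centred on the jar within about 1–2 mm. After clamping, the flange was still at 0.170 m. On the first approach a finger knuckle touched the ball on the clamp bar with about 20 N. I backed off and placed the lid with the jaws turned 90°; a re-measurement showed the jar had not moved.
- **Slide:** it was pushed with the tool tilted back until it stopped moving, while the push force rose from 9 to 15 N. My later camera check for the push tab found nothing, because the tab was out of view. That it is home rests on the stop and on the lid's edge lying where it should under the beam.
- **Clamp:** the bar turned about 6.8 rad clockwise, and the cap sank about 6 mm, which is about 4 rad of screw. The ratchet therefore slipped about 2.8 rad, and at least 1.4 rad even at the smallest starting angle allowed. The cap's absolute height gave about 7 rad of screw, which is beyond the 6.0 stop. That is a depth bias of 1–2 mm, so I relied on the change in height instead.
- **Start button:** it went fully down at 12 N and was back up at 0.1167 m. The arm is clear of everything.
- **Bystanders:** the last top image showed no change at jar2, the dishes, the weight, the brush or the bottle. It did differ at the spatula, which I put down to the arm in view there. I did not check that again after pressing, but the spatula looked undisturbed in the wrist picture just before.

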